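Set up the plate inspection stand and clamp its rest

TASK

Get the sloping inspection stand ready for the next pattern plate: turn the lamp dimmer's dial until its pointer is on the long wedge mark, then slide the plate rest up the mast until the upper face of its ledge is level with the lower edge of the marker clip. The rest slips back when let go, so hold it there with its cam lever still open, then squeeze the lever fully shut (nowhere but at the marker). Finish holding: keep the rest gripped with one finger on the thumb pad and the other on the shut lever, and leave the clip and everything else on the bench where it is.

Things in the scene. Friction and masses are not known exactly. Their poses are not given: they have to be found in the camera images.
- dial (a joint): Dial of the lamp dimmer, vertical axis, on top of a grey box 105 x 125 mm, 48 mm high. Rad, 0 to 5.24, grows clockwise seen from above; it stays where it is left. White strokes stand every 0.524 rad from 0; the long wedge mark, the only wedge, stands at 3.14.
- dial_grip (a point): Point on the dial's axis to grip at, 85 mm above the bench. The dial is a disc of 44 mm diameter, 8 mm thick, with an upright bar across it, 42 mm long, 14 mm thick, its top 7 mm above this point, its foot 23 mm below. The axes turn with the dial: x along the bar, z up; the white pointer line is on the bar's -x half.
- easel: The inspection stand, a beech frame fixed to the bench with an aluminium mast, 14 mm wide, up its middle. Origin on the bench below the mast's foot; x level, the way the mast rises, z up. It covers x -25 to 380, y -140 to 140 mm; the scale face is 85 mm above the bench at x 0 and rises at 22 degrees; highest is the lamp bar across the top end (x 340), 285 mm above the bench.
- rest: The sliding plate rest, aluminium: a block on the mast with a ledge across its upper end. Origin on the mast's scale face under the ledge's upper face; x up the mast (22 degrees above level, away from the robot), y level to the left, z square off the scale face. Block, mm: x -76 to -10, y -11 to 11, z -21 to 23. Lever open, it slips down with 1 to 2.5 N to its stop, where it starts; travel 200 mm.
- rest_edge (a point): Middle of the ledge's upper face on the mast's scale face (the rest's origin, same axes). The ledge is a bar, mm: x -12 to 0, y -125 to 125, z 2 to 29. Pushing up on its lower face with about 3 N, for instance with both open fingers beside the block, slides the rest up the mast.
- rest_grip (a point): Where to squeeze the rest, same axes: 25 mm down the mast from rest_edge, half-way between the outer faces of thumb pad and shut lever (35 mm apart along y), half-way up the lever. Fingers beside the block may reach 30 mm below this point (-z): only the mast (14 mm wide, 30 mm deep) is between them, the frame is 110 mm away to either side.
- thumb_pad (a point): Ribbed black rubber plate on the block's -y side, 50 (x) x 4 (y) x 32 mm (z); this point is its centre, axes as the rest's; its outer face is 15 mm to -y of the mast's middle.
- lever_grip: Black plastic grip on the outer face of the cam lever, 36 (x, along the lever) x 3 (y) x 24 mm (z); origin at its centre, 26 mm from the lever's hinge. With the lever shut its outer face is 20 mm to +y of the mast's middle.
- cam_lever (a joint): Cam lever on the block's +y side. Rad: 0 is shut, flat along the block; its free end swings out to +y, starts 0.42 to 0.50. Hinge 62 mm down the mast from rest_edge, axis along the rest's z; it points up the mast, free end 44 mm from the hinge, up to 41 mm to +y of the mast's middle when open. About 4 to 8 N on the end moves it; it stays where left. Below about 0.38 its cam begins to clamp the mast.
- marker_edge (a point): Lower edge of the marker clip on the middle of the mast's scale face, axes as the rest's: a thin dark steel clip, 10 mm along the mast, 40 mm wide, 80 to 160 mm up the mast from where the ledge starts. It does not stop the rest, which can pass over it.
Things that resemble listed ones, but are neither listed nor needed, are in the scene too. Leave any green look-alike of the part that bears dial alone.

How it is judged:
On the way, in this order (a step that is already met when the one before it is completed fails the run):
1. the dial's pointer is on the wedge mark (within 0.15 rad) (value of joint dial between 2.99 and 3.29 rad), for 0.3 s.
2. the rest is held with its ledge at the marker's lower edge (within 5 mm) by the fingers, the lever still open (over 0.15 rad) (x of rest_edge in the frame of marker_edge between -0.005 and 0.005 m and value of joint cam_lever above 0.15 rad and contact force between the fingers and rest above 0.5 N), for 0.2 s.
At the end, for the whole second after the job is handed in: The dial is within 0.15 rad of the wedge mark; the ledge's upper face is within 5 mm of the marker's lower edge, along the mast; the cam lever is within 0.07 rad of fully shut; the fingers still press on both the thumb pad and the lever grip with over 3 N each; the rest is still (all of step 1 and x of rest_edge in the frame of marker_edge between -0.005 and 0.005 m and value of joint cam_lever below 0.07 rad and contact force between the fingers and rest_c0 above 3 N and contact force between the fingers and lever_grip above 3 N and linear speed of rest below 0.01 m/s); the arm keeps its last pose, push and grip.
It fails at once if the cam lever is shut (under 0.1 rad) with the ledge over 10 mm from the marker (value of joint cam_lever below 0.1 rad and (x of rest_edge in the frame of marker_edge below -0.01 m or x of rest_edge in the frame of marker_edge above 0.01 m)).
It fails at once if the marker clip is shifted (over 4 mm) (distance of marker_edge from where it was at the start of the episode above 0.004 m).
It fails at once if a loose thing on the bench is knocked away (over 30 mm) (distance of any of paint_tin, core_print, brush, scraper, sand_block, screw_jar, tag_bar1, tag_bar2 from where it was at the start of the episode above 0.03 m).
It also fails if it takes over 54 s, if anything falls off the work surface, if the arm or the gripper's body presses on something with over 40 N, if the wrist force passes 120 N, or if a joint passes its speed limit or range.

ROBOT

A 6-joint arm with a two-finger parallel gripper is mounted at the origin on the work surface. World frame = base frame: x ahead of the robot, y to its left, z up, the work surface at z = 0. Lengths are in m, angles in rad, forces in N, time in s.
With the tool pointing down it reaches from about 0.425 to 0.95 m from the base axis. Payload 3.5 kg.
Tool frame: the origin (TCP) lies midway between the tips of the shut fingers; the grasp point (between the pads) lies 19 mm behind it; z points along the fingers, y is the line along which they close (so a half turn about z gives the same grasp; the last joint's range is limited). The gripper opens to 85 mm and grips with 20 to 120 N. Pads are 22 mm wide; open, the fingers measure 114 mm over their backs; the gripper's body (76 mm by 85 mm) begins 54 mm behind the grasp point. The pads swing forward as they close: fully open they stand 13 mm farther back than shut.
Start: joints at [-1.297, 0.286, 1.577, -0, 1.279, -0.15], TCP at [0.278, -0.615, 0.231] pointing down, gripper open.
Joint ranges: [-2.77, 2.77], [-0.9, 2.22], [0.21, 2.48], [-1.53, 4.67], [0.24, 2.81], [-2.84, 2.84]. Speed limits (rad/s): [2.79, 2.79, 3.14, 3.14, 3.14, 3.14].

INTERFACE

Orientations are given as a unit quaternion [x, y, z, w].
In Python, from plant import ctrl, cams, order gives the robot as it stands.
- The arm moves only by the tool move_arm, never from a script. Its argument "plan" is one flat list of numbers, 7 for each row, row after row: the shift along the world's x, y, z in mm, then the turn, a rotation vector about the world's x, y, z in degrees, then the finger opening in mm, from 0 to 85.4. A call has 1 to 12 rows; each row shifts and turns the commanded pose from where the row before left it; what a row does not reach is not made up. A row lasts 1/10 s, in which the tool goes at most 50 mm and 8.59 degrees, less where a joint would pass 70% of its speed; a pose out of reach is approached as far as the arm can. A call is refused whole if a number of a shift passes 50 or a number of a turn 8.59, either way. A call with a gripper value outside its range is refused whole. The fingers move at their own pace and stop on an object; "newtons" is the grip in N (left out, the last holds). Time passes only in rows, so rows that do not move let the fingers close. It gives the time, the measured TCP pose, the force, the opening and the grip force at its end, in the units of the state.
- ctrl.get_state(): the state, without advancing time (a new reading comes with each control period).
- cams.read_camera(name): name is "scene" or "side" or "wrist"; returns a dict with "color" (480x640x3 uint8, red, green, blue), "fov_y" (degrees; the focal length in pixels is half the picture's height over the tangent of half this angle, whatever the lens; pixels are square), "cx", "cy" (the principal point, pixels), "origin" and "orientation" of the camera in the world; the wrist camera has in their place "T_tool_cam" (4x4, takes a point from camera to tool coordinates, whose origin is the TCP and whose axes are the flange's). Camera axes: x right, y up, looking along -z (the intrinsics and any distortion apply to the point x, -y, -z); pixel columns grow to the right and rows downward; lengths in m; the calibration is good to about 2 mm. The wrist camera is an equidistant fisheye: a pixel r from the principal point sees the ray r / f radians off the axis. A picture is of the moment at which its call begins: read the wrist's pose just before it. There is no depth.
- order.sign_off(): hands the job in; it is judged then, once.
The state is a dict: "time": time; "qpos": joint angles; "dq": joint speeds; "joint_efforts": joint torques, N m; "eef_pos": TCP position; "tcp_rot": TCP orientation; "contact_force": force on the tool from outside, world axes, zero at the start; "wrist_torque": the same for the moment, N m; "opening": opening from 0.0 (shut) to 1.0 (fully open); "finger_force": force on a finger pad.
Only numpy, scipy, OpenCV 4.12 (cv2) and the standard library are available. Lean on these libraries where they do the work, as an engineer would, in place of code of your own. Each camera call takes 0.05 s, during which the arm holds its last target. There are 200 camera calls.

## Working session

There is one attempt and no reset: what is moved stays moved. The work goes in short steps, Python scripts to look and compute and a tool call to move; the robot and the scene stay as the last step left them, time stands still between calls to the robot, and variables do not carry over. Pictures are saved under pics/ and viewed, at most 10 in all, crops included, and the job is handed in when it is done.

Besides the shell and the picture viewer there is one more tool, called as name(argument=value, ...) on one line, values as JSON. move_arm: Moves the arm, as the interface text tells. Its arguments: {"type":"object","properties":{"plan":{"type":"array","items":{"type":"number"}},"newtons":{"type":"number"}},"required":["plan"]}

```bash
ls; mkdir -p pics; cat > h.py <<'E'
import numpy as np, cv2
from scipy.spatial.transform import Rotation as R
from plant import ctrl, cams, order
def shot(name):
    s=ctrl.get_state(); c=cams.read_camera(name)
    if name=="wrist":
        T=np.eye(4);T[:3,:3]=R.from_quat(s["tcp_rot"]).as_matrix();T[:3,3]=s["eef_pos"]
        M=T@np.array(c["T_tool_cam"]);o=M[:3,3];r=M[:3,:3]
    else: o=np.array(c["origin"]);r=R.from_quat(c["orientation"]).as_matrix()
    f=240/np.tan(np.radians(c["fov_y"])/2)
    d=dict(img=np.array(c["color"])[:,:,::-1].copy(),f=f,cx=c["cx"],cy=c["cy"],o=o,r=r,fish=name=="wrist",keys={k:v for k,v in c.items() if k not in("color",)})
    return d
def ray(c,u,v):
    x,y=(u-c["cx"])/c["f"],(v-c["cy"])/c["f"]
    if c["fish"]:
        t=np.hypot(x,y);k=np.sin(t)/t if t>1e-9 else 1;d=np.array([x*k,-y*k,-np.cos(t)])
    else: d=np.array([x,-y,-1.])
    d=c["r"]@d;return c["o"],d/np.linalg.norm(d)
def onz(c,u,v,z):
    o,d=ray(c,u,v);return o+d*(z-o[2])/d[2]
def onpl(c,u,v,p,n):
    o,d=ray(c,u,v);return o+d*(np.dot(np.subtract(p,o),n)/np.dot(d,n))
def tri(rs):
    A=np.zeros((3,3));b=np.zeros(3)
    for o,d in rs:
        P=np.eye(3)-np.outer(d,d);A+=P;b+=P@o
    x=np.linalg.solve(A,b);return x,[np.linalg.norm((np.eye(3)-np.outer(d,d))@(x-o)) for o,d in rs]
def proj(c,p):
    q=c["r"].T@(np.array(p)-c["o"]);x,y,z=q[0],-q[1],-q[2]
    if c["fish"]:
        h=np.hypot(x,y);t=np.arctan2(h,z);x,y=x/h*t,y/h*t
    else: x,y=x/z,y/z
    return np.array([c["cx"]+c["f"]*x,c["cy"]+c["f"]*y])
def save(d,n): 
    import pickle; pickle.dump(d,open(f"pics/{n}.pkl","wb")); cv2.imwrite(f"pics/{n}.png",d["img"])
def load(n):
    import pickle; return pickle.load(open(f"pics/{n}.pkl","rb"))
E
python3 - <<'E'
from h import *
for n in("scene","side","wrist"):
    d=shot(n);save(d,n);print(n,d["keys"],d["o"].round(3))
s=ctrl.get_state();print(s)
E
```

```text
pics
scene {'fov_y': 49.15993231897575, 'cx': 327.14095401296856, 'cy': 233.38296663503945, 'origin': array([0.97305082, 0.67977459, 0.70124938]), 'orientation': array([0.14117731, 0.45101494, 0.83871512, 0.27057612])} [0.973 0.68  0.701]
side {'fov_y': 45.97068284138551, 'cx': 311.5364243490704, 'cy': 242.42837729799652, 'origin': array([0.20246912, 1.12606434, 0.85742162]), 'orientation': array([-0.05315381,  0.48108381,  0.86987575, -0.0951274 ])} [0.202 1.126 0.857]
wrist {'fov_y': 65.70646984690485, 'cx': 319.64164585799426, 'cy': 240.6901299948685, 'T_tool_cam': array([[ 1.23943685e-03,  9.57418649e-01,  2.88700527e-01,
         7.19470029e-02],
       [ 9.99998828e-01, -1.44606426e-03,  5.02435860e-04,
         4.98931878e-04],
       [ 8.98520978e-04,  2.88699566e-01, -9.57419319e-01,
        -1.42727397e-01],
       [ 0.00000000e+00,  0.00000000e+00,  0.00000000e+00,
         1.00000000e+00]])} [ 0.343 -0.586  0.373]
{'time': 0.15, 'qpos': array([-1.29700375e+00,  2.87019827e-01,  1.57785977e+00,  2.86750550e-05,
        1.27858700e+00, -1.50038412e-01]), 'dq': array([-0.00243088, -0.00176655, -0.00469105, -0.00052536,  0.00084004,
       -0.00128021]), 'joint_efforts': array([-3.76708704e-04, -4.06598389e+01, -2.93144113e+01, -2.38689836e-04,
        3.96484145e-03, -6.47536766e-06]), 'eef_pos': array([ 0.27746634, -0.61477052,  0.23021616]), 'tcp_rot': array([ 9.77630259e-01,  2.10328787e-01, -4.42406763e-05, -9.36030586e-04]), 'contact_force': array([-0.52984763,  0.22475024, -0.04176798]), 'wrist_torque': array([-0.00962398,  0.01746172,  0.00793664]), 'finger_force': 0.0, 'opening': 1.0011638562280416}
```

View pics/scene.png

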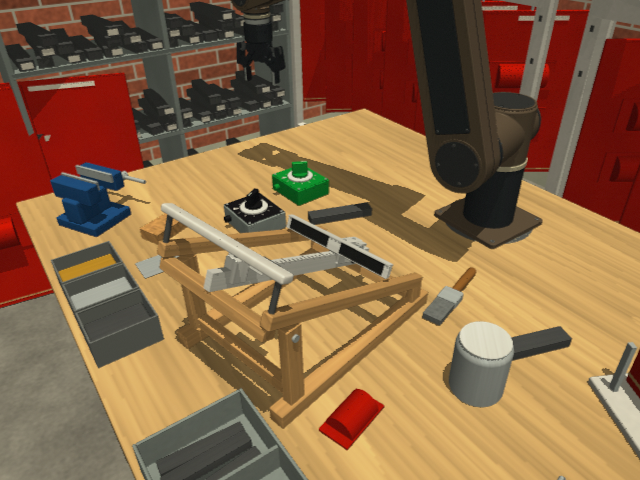

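View pics/side.png

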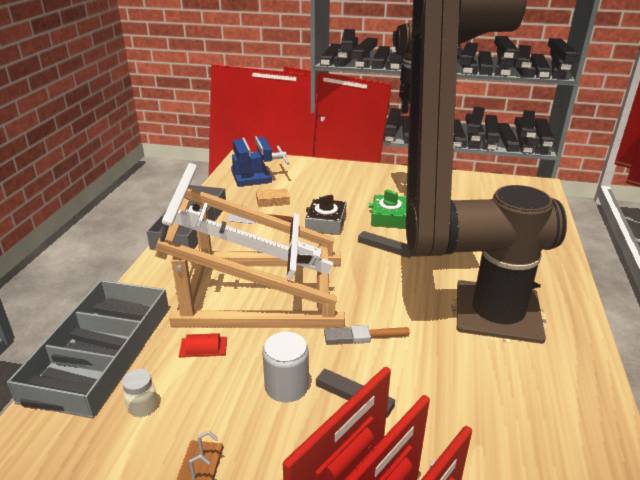

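Both views show the same two dimmers. The grey box with the black dial is at scene (255,207) and side (326,212). The green look-alike is at scene (300,183) and side (388,208). I choose the grey one and check it in a close crop, along with the stand.

```bash
python3 - <<'E'
from h import *
S,D=load("scene"),load("side")
def crop(c,u,v,w,h,k): return cv2.resize(c["img"][v:v+h,u:u+w],None,fx=k,fy=k,interpolation=cv2.INTER_CUBIC)
a=crop(S,215,180,80,60,5);b=crop(D,290,185,80,60,5)
c=crop(S,200,200,200,150,2);c=crop(S,200,205,200,100,2);d=crop(D,160,160,200,150,2)
top=np.hstack([a,b]);bot=np.hstack([cv2.copyMakeBorder(c,0,100,0,0,0),d]);cv2.imwrite("pics/crop1.png",np.vstack([top,bot]))
for a,b,n in [((255,193),(327,199),"bartop"),((300,183-18),(390,193),"green"),((389,271),(294,275),"ledge end L?"),((290,222),(297,222),"ledge end R?"),((290,278),(170,217),'lampL'),((165,208),(193,168),'lampR'),((420,278),(333,298),"frame low L")]:
    p,e=tri([ray(S,*a),ray(D,*b)]);print(n,p.round(4),np.round(e,4))
E
```

```text
bartop [ 0.4773 -0.3191  0.0861] [0.0011 0.0011]
green [ 0.3015 -0.3932  0.0839] [0.0027 0.0027]
ledge end L? [0.4612 0.1432 0.1345] [0.0011 0.0011]
ledge end R? [ 0.5133 -0.1005  0.1282] [0.0018 0.0018]
lampL [0.7035 0.2124 0.2836] [0.0068 0.0068]
lampR [ 0.7666 -0.0621  0.2708] [0.0004 0.0004]
frame low L [0.3747 0.1379 0.0782] [0.0037 0.0037]
```

View pics/crop1.png

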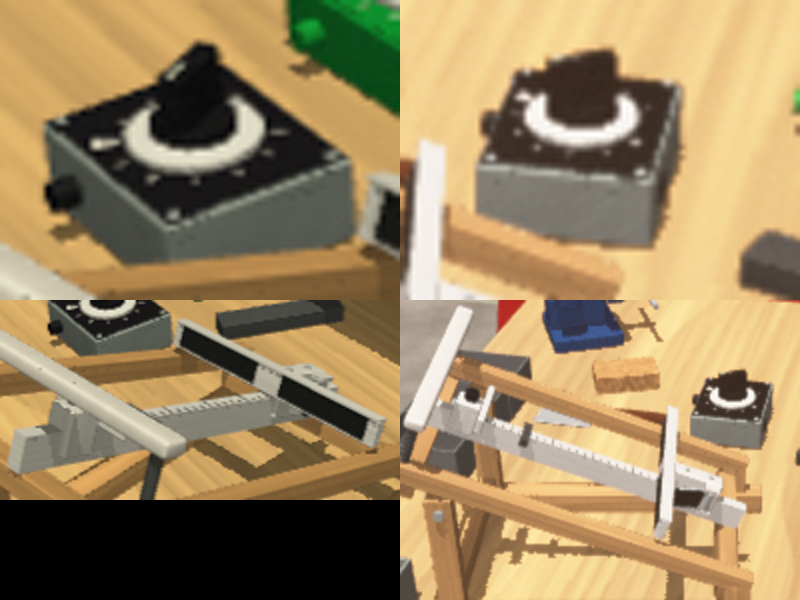

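The crop confirms the choice: grey box, black dial, one wedge on the side away from the robot. The rest is at its stop, and the dark clip is at side crop (527,438), about (223,229) in the full picture. Next I move above the dial.

move_arm(plan=[35, 49, 5, 0, 0, 0, 85, 35, 49, 5, 0, 0, 0, 85, 35, 49, 5, 0, 0, 0, 85, 35, 49, 5, 0, 0, 0, 85, 35, 49, 0, 0, 0, 0, 85, 25, 50, 0, 0, 0, 0, 85, 0, 0, 0, 0, 0, 0, 85, 0, 0, 0, 0, 0, 0, 85], newtons=30)

```text
time: 0.95
eef_pos: [0.4453, -0.3667, 0.2478]
tcp_rot: [0.977, 0.212, -0.0, 0.0]
contact_force: [0.2, -0.1, -0.4]
opening: 0.995
finger_force: 0.0
```

```bash
python3 - <<'E'
from h import *
d=shot("wrist");save(d,"w1");s=ctrl.get_state();print(s["eef_pos"],R.from_quat(s["tcp_rot"]).as_matrix().round(3),s["qpos"].round(2))
print(proj(d,[.4773,-.3191,.071]))
E
```

```text
[ 0.444775   -0.3677284   0.24774703] [[ 0.911  0.412 -0.   ]
 [ 0.412 -0.911 -0.   ]
 [-0.001  0.    -1.   ]] [-0.87  0.06  1.81 -0.    1.28  0.28]
[284.28312758 158.79542308]
```

View pics/w1.png

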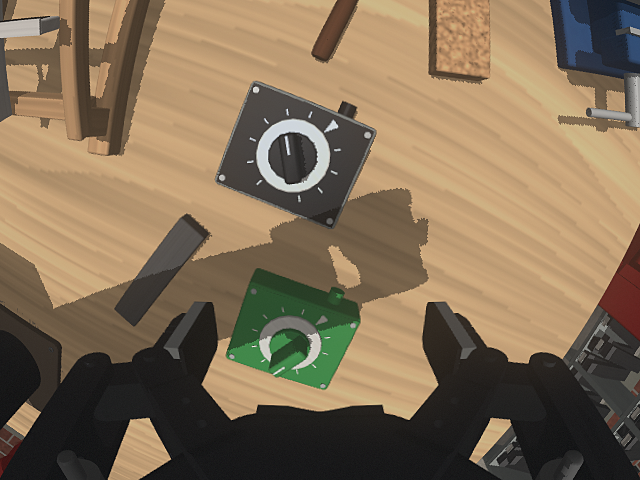

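The wrist view shows the grey dimmer with its ring centred at about (293,156), the pointer line at (290,145) and the wedge at (332,127). The green look-alike is below it. The blade-like thing at (160,270) lies on the bench. Now I measure.

```bash
python3 - <<'E'
from h import *
W,S,D=load("w1"),load("scene"),load("side")
def blobs(c,box,thr=170,mn=3):
    u0,v0,u1,v1=box;im=c["img"][v0:v1,u0:u1]
    m=(im.min(2)>thr).astype(np.uint8)
    n,l,st,ce=cv2.connectedComponentsWithStats(m,connectivity=8)
    return [(st[i,4],ce[i]+[u0,v0],np.argwhere(l==i)[:,::-1]+[u0,v0]) for i in range(1,n) if st[i,4]>=mn]
rs=[]
for c,b,t in((W,(225,95,370,220),150),(S,(228,190,285,222),130),(D,(305,192,348,222),130)):
    bl=blobs(c,b,t,4);bl.sort(key=lambda x:-x[0]);pts=bl[0][2]
    hull=cv2.convexHull(pts.astype(np.float32));e=cv2.fitEllipse(hull);print(e,[(x[0],x[1].round(1).tolist()) for x in bl[:16]])
    rs.append(ray(c,*e[0]))
p,e=tri(rs);print("ring",p,e); print("WS",tri(rs[:2]),"WD",tri([rs[0],rs[2]]))
E
```

```text
((292.6759338378906, 155.16111755371094), (72.58843994140625, 73.37342834472656), 80.45049285888672) [(np.int32(2208), [293.0, 153.6]), (np.int32(71), [331.4, 126.0]), (np.int32(47), [286.9, 145.0]), (np.int32(28), [367.0, 134.6]), (np.int32(12), [252.1, 138.8]), (np.int32(12), [336.5, 149.5]), (np.int32(10), [249.5, 161.5]), (np.int32(10), [333.5, 172.0]), (np.int32(10), [298.8, 198.2]), (np.int32(9), [286.9, 111.3]), (np.int32(9), [309.9, 114.6]), (np.int32(9), [265.3, 120.2]), (np.int32(9), [258.8, 181.8]), (np.int32(8), [319.5, 189.8])]
((253.45904541015625, 205.9342498779297), (14.49984359741211, 27.295108795166016), 85.44574737548828) [(np.int32(154), [253.6, 208.2]), (np.int32(5), [235.2, 208.2])]
((323.3912048339844, 203.64608764648438), (32.67795944213867, 59.87275314331055), 84.44578552246094) [(np.int32(369), [323.6, 198.9]), (np.int32(116), [325.3, 209.2]), (np.int32(7), [346.7, 219.4]), (np.int32(7), [330.4, 220.3])]
ring [ 0.48550817 -0.3223918   0.05993645] [np.float64(0.0037379735960852184), np.float64(0.006743282564802091), np.float64(0.006867261923722271)]
WS (array([ 0.48189611, -0.32386373,  0.05086653]), [np.float64(0.0006142873810887932), np.float64(0.0006142873810889348)]) WD (array([ 0.48580046, -0.32352348,  0.06649121]), [np.float64(0.0031812416651137362), np.float64(0.0031812416651137094)])
```

```bash
python3 - <<'E'
from h import *
W=load("w1");C=onz(W,292.68,155.16,.05);print(C)
w=onz(W,331.4,126,.05)-C; az=lambda v:np.arctan2(v[1],v[0])
for q in [(252.1,138.8),(336.5,149.5),(249.5,161.5),(333.5,172),(298.8,198.2),(286.9,111.3),(309.9,114.6),(265.3,120.2),(258.8,181.8),(319.5,189.8),(331.4,126)]:
    v=onz(W,*q,.05)-C; print(q,"r",np.hypot(*v[:2]).round(4),"val",((az(w)-az(v)+np.pi)%(2*np.pi)-np.pi+3.1416).round(3))
print("wedge az",np.degrees(az(w)))
im=W["img"][125:190,265:325];m=(im.min(2)>130)
pts=np.argwhere(m)[:,::-1]+[265,125]
P=np.array([onz(W,*p,.092) for p in pts])-C
k=np.abs(pts-[286.9,145]).max(1)<14
P=P[k&(np.hypot(P[:,0],P[:,1])<.022)]
print(len(P));u,s,vt=np.linalg.svd(P[:,:2]-P[:,:2].mean(0));mu=P[:,:2].mean(0);print("mean",mu,"dir",np.degrees(np.arctan2(*vt[0][::-1])),"az mean",np.degrees(az(mu)),"line offset from axis",mu[0]*vt[0][1]-mu[1]*vt[0][0], "ends",P[:,:2].min(0),P[:,:2].max(0))
# knob dark contour on ring
g=W["img"].max(2);m=((g<70)&(np.hypot(*(np.indices(g.shape)-np.array([155,292.7])[:,None,None]))<26)).astype(np.uint8)
cv2.imwrite("pics/dialw.png",cv2.resize(W["img"][110:200,230:350],None,fx=6,fy=6,interpolation=cv2.INTER_CUBIC))
E
```

```text
[ 0.481254   -0.32359212  0.05      ]
(252.1, 138.8) r 0.0405 val 1.052
(336.5, 149.5) r 0.0402 val 3.662
(249.5, 161.5) r 0.0405 val 0.522
(333.5, 172) r 0.0404 val 4.187
(298.8, 198.2) r 0.0405 val 5.232
(286.9, 111.3) r 0.0407 val 2.097
(309.9, 114.6) r 0.0403 val 2.622
(265.3, 120.2) r 0.041 val 1.572
(258.8, 181.8) r 0.0401 val 6.281
(319.5, 189.8) r 0.0405 val 4.712
(331.4, 126) r 0.0441 val 3.142
wedge az -28.363049723096246
88
mean [0.01121443 0.00935547] dir 56.22089538309658 az mean 39.83605811073203 line offset from axis 0.004119717465094118 ends [0.00301704 0.00138537] [0.02146035 0.01871063]
```

View pics/dialw.png

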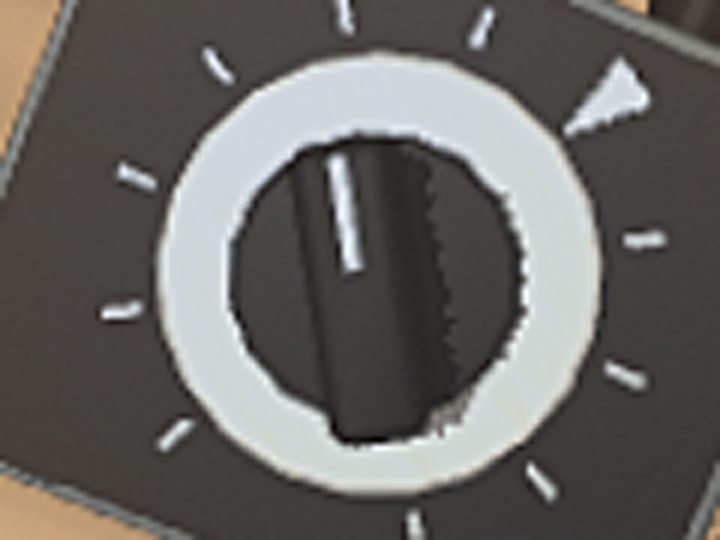

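The crop shows the white pointer line from crop (338,160) to (353,268), which is (286.3,136.7) to (288.8,154.7) in the full picture. The bar is nearly upright in the picture, with the wedge to its right.

```bash
python3 - <<'E'
from h import *
W=load("w1");C=np.array([.4813,-.3236])
a=onz(W,230+338/6,110+160/6,.092)[:2];b=onz(W,230+353/6,110+268/6,.092)[:2]
v=a-b;th=np.degrees(np.arctan2(v[1],v[0]));print("pointer az",th,"value",3.1416+np.radians(-28.36-th),"outer r",np.linalg.norm(a-C),"inner",np.linalg.norm(b-C),a-C,b-C)
s=ctrl.get_state();y=R.from_quat(s["tcp_rot"]).as_matrix()[:,1];print("tool y az",np.degrees(np.arctan2(y[1],y[0])),s["eef_pos"],s["qpos"].round(3))
E
```

```text
pointer az 31.748062687696397 value 2.0925163991045457 outer r 0.017682339759414252 inner 0.0030390477066786154 [0.01521379 0.00901143] [0.00274795 0.00129792]
tool y az -65.67851837422072 [ 0.444775   -0.3677284   0.24774703] [-8.660e-01  5.900e-02  1.805e+00 -1.000e-03  1.277e+00  2.800e-01]
```

Strokes are evenly spaced with r = 40 mm, and the pointer reads 2.09, so it needs 60° clockwise. I align with the bar (+7.4°), descend and grip.

move_arm(plan=[18, 22, 0, 0, 0, 3.7, 60, 18.5, 22, -10, 0, 0, 3.7, 60, 0, 0, -40, 0, 0, 0, 60, 0, 0, -40, 0, 0, 0, 60, 0, 0, -40, 0, 0, 0, 60, 0, 0, -30, 0, 0, 0, 60, 0, 0, -20, 0, 0, 0, 60, 0, 0, 0, 0, 0, 0, 60, 0, 0, 0, 0, 0, 0, 60])

```text
time: 1.9
eef_pos: [0.4809, -0.3251, 0.0679]
tcp_rot: [0.962, 0.272, -0.0, -0.0]
contact_force: [-0.5, -0.1, 0.5]
opening: 0.7
finger_force: 0.0
```

```bash
python3 - <<'E'
from h import *
d=shot("wrist");save(d,"w2");s=ctrl.get_state();y=R.from_quat(s["tcp_rot"]).as_matrix()[:,1];print("tool y az",np.degrees(np.arctan2(y[1],y[0])),s["eef_pos"],s["contact_force"])
E
```

```text
tool y az -58.409241806377906 [ 0.48164603 -0.32537688  0.06908028] [-0.2637171  0.1205599  0.2203368]
```

move_arm(plan=[0, 1.5, 0, 0, 0, 0, 30, 0, 0, 0, 0, 0, 0, 5, 0, 0, 0, 0, 0, 0, 5, 0, 0, 0, 0, 0, 0, 5, 0, 0, 0, 0, 0, 0, 5, 0, 0, 0, 0, 0, 0, 5], newtons=30)

```text
time: 2.55
eef_pos: [0.4821, -0.323, 0.0691]
tcp_rot: [0.962, 0.273, 0.001, 0.001]
contact_force: [0.6, -1.2, 4.4]
opening: 0.159
finger_force: 33.8
```

move_arm(plan=[0, 0, 1, 0, 0, -6, 5, 0, 0, 0, 0, 0, -6, 5, 0, 0, 0, 0, 0, -6, 5, 0, 0, 0, 0, 0, -6, 5, 0, 0, 0, 0, 0, -6, 5, 0, 0, 0, 0, 0, -6, 5, 0, 0, 0, 0, 0, -6, 5, 0, 0, 0, 0, 0, -6, 5, 0, 0, 0, 0, 0, -6, 5, 0, 0, 0, 0, 0, -6, 5, 0, 0, 0, 0, 0, 0, 5, 0, 0, 0, 0, 0, 0, 5])

```text
time: 3.75
eef_pos: [0.4821, -0.3225, 0.0692]
tcp_rot: [0.97, -0.244, 0.001, 0.0]
contact_force: [4.1, -1.7, 0.4]
opening: 0.154
finger_force: 33.3
```

move_arm(plan=[0, 0, 0, 0, 0, 0, 5, 0, 0, 0, 0, 0, 0, 5, 0, 0, 0, 0, 0, 0, 5, 0, 0, 0, 0, 0, 0, 40, 0, 0, 0, 0, 0, 0, 40, 0, 0, 0, 0, 0, 0, 40, 0, 0, 40, 0, 0, 0, 40, 0, 0, 50, 0, 0, 0, 60, 0, 0, 50, 0, 0, 0, 85, 0, 0, 50, 0, 0, 0, 85, 0, 0, 0, 0, 0, 0, 85])

```text
time: 4.85
eef_pos: [0.4839, -0.3247, 0.2686]
tcp_rot: [0.97, -0.244, 0.007, 0.004]
contact_force: [0.0, -0.8, 1.1]
opening: 0.997
finger_force: 0.0
```

```bash
python3 - <<'E'
from h import *
d=shot("wrist");save(d,"w3");s=ctrl.get_state();y=R.from_quat(s["tcp_rot"]).as_matrix()[:,1];print("tool y az",np.degrees(np.arctan2(y[1],y[0])),s["eef_pos"],s["qpos"].round(3))
C=[.4813,-.3236]
# pointer pixels: bright inside dial
P=[]
for (v,u) in np.argwhere(d["img"].min(2)>110):
    p=onz(d,u,v,.092)[:2]-C
    if np.hypot(*p)<.0195: P.append(p)
P=np.array(P);print(len(P),P.mean(0))
x,y_,_,_=0,0,0,0
vx,vy,x0,y0=cv2.fitLine(P.astype(np.float32),cv2.DIST_HUBER,0,1e-4,1e-4).ravel()
print("line az",np.degrees(np.arctan2(vy,vx)),"mean az",np.degrees(np.arctan2(*P.mean(0)[::-1])))
u,v=proj(d,[*C,.07]).astype(int);print(u,v)
cv2.imwrite("pics/w3full.png",d["img"])
E
```

```text
tool y az -118.30921371022576 [ 0.48267734 -0.32350374  0.26414782] [-0.765  0.051  1.783 -0.     1.298  1.3  ]
208 [-0.0049447   0.00544028]
line az 64.62845 mean az 132.2678335983788
317 215
```

View pics/w3full.png

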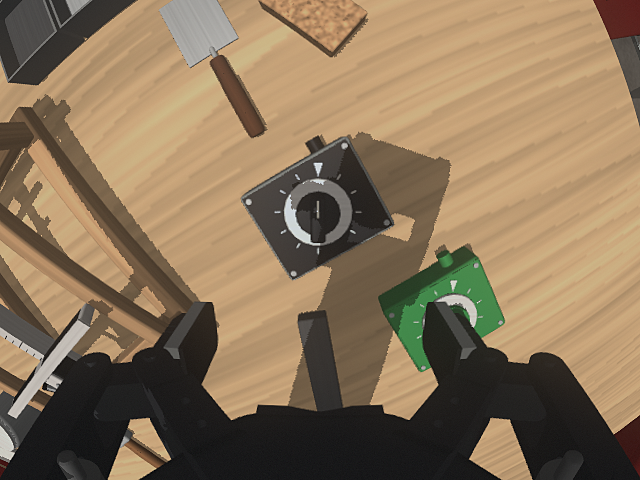

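The pointer line at (318,208) now points at the wedge at (318,168). Next I move to a viewpoint above the mast, with the tool square to the scale face, and check the dial number from this picture.

move_arm(plan=[4, 43, 10, 0, 0, 5, 85, 4, 43, 10, 0, 0, 5, 85, 4, 43, 10, 0, 0, 5, 85, 4, 43, 10, 0, 0, 5, 85, 4, 43, 9, 0, 0, 5, 85, 4, 43, 0, 0, 0, 5, 85, 4, 43, 0, 0, 0, 5, 85, 4, 43, 0, 0, 0, 5, 85, 0, 7, 0, 1.53, -7.17, 0, 85, 0, 0, 0, 1.53, -7.17, 0, 85, 0, 0, 0, 1.53, -7.17, 0, 85, 0, 0, 0, 0, 0, 0, 85])

```text
time: 6.1
eef_pos: [0.5099, 0.0293, 0.3032]
tcp_rot: [0.977, 0.1, 0.186, -0.022]
contact_force: [-0.6, 0.5, 0.0]
opening: 0.998
finger_force: 0.0
```

```bash
python3 - <<'E'
from h import *
d=load("w3");C=[.4813,-.3236]
im=d["img"].astype(int).min(2)[196:222,308:329]
pk=[(308+int(np.argmax(r)),196+i,int(r.max())) for i,r in enumerate(im)];print(pk)
w=d["img"][158:178,308:329].min(2)>150;q=np.argwhere(w).mean(0)[::-1]+[308,158];v=onz(d,*q,.05)[:2]-C;print("wedge az",np.degrees(np.arctan2(v[1],v[0])),np.hypot(*v))
a,b=[onz(d,*p,.092)[:2] for p in((318,198),(318,216))];v=a-b;print("ptr az",np.degrees(np.arctan2(v[1],v[0])))
d=shot("wrist");save(d,"w4");s=ctrl.get_state();print(s["eef_pos"],R.from_quat(s["tcp_rot"]).as_matrix().round(3),s["qpos"].round(3))
E
```

```text
[(308, 196, 38), (309, 197, 39), (309, 198, 38), (309, 199, 37), (317, 200, 48), (317, 201, 138), (318, 202, 138), (318, 203, 135), (318, 204, 134), (317, 205, 134), (318, 206, 135), (318, 207, 134), (318, 208, 133), (318, 209, 133), (317, 210, 173), (317, 211, 231), (318, 212, 129), (317, 213, 132), (318, 214, 134), (317, 215, 134), (317, 216, 136), (317, 217, 118), (318, 218, 70), (313, 219, 60), (309, 220, 61), (309, 221, 61)]
wedge az -28.584897959875047 0.044375734620079925
ptr az -28.287544719290363
[0.5112288  0.02891927 0.30482483] [[ 0.911  0.202  0.361]
 [ 0.186 -0.979  0.078]
 [ 0.369 -0.004 -0.929]] [-0.22  -0.348  2.094  0.179  1.056  1.087]
```

View pics/w4.png

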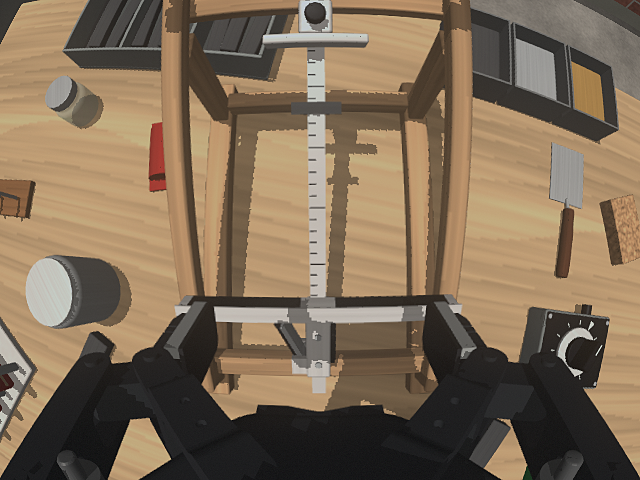

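The dial is on the wedge (pointer az -28.3°, wedge -28.6°). The view shows:
- Marker clip at (316,107), lower edge near v=113.
- Ledge at v 297–320. Its black upper face is at v 297–305, near u 320.
- Open lever at (290,338), on the +y side.
- Thumb pad at (332,340).

I take a second wrist view from 75 mm further up the mast to measure heights.

move_arm(plan=[34, 7, 14, 0, 0, 0, 85, 34, 7, 14, 0, 0, 0, 85, 0, 0, 0, 0, 0, 0, 85, 0, 0, 0, 0, 0, 0, 85])

```text
time: 6.55
eef_pos: [0.582, 0.0428, 0.3349]
tcp_rot: [0.977, 0.1, 0.188, -0.021]
contact_force: [-1.1, 0.5, -1.0]
opening: 0.996
finger_force: 0.0
```

```bash
python3 - <<'E'
from h import *
d=shot("wrist");save(d,"w5");s=ctrl.get_state();print(s["eef_pos"],s["qpos"].round(3))
a,b=load("w4")["img"],d["img"]
def k(im,u0,v0,w,h,z): return cv2.resize(im[v0:v0+h,u0:u0+w],None,fx=z,fy=z,interpolation=cv2.INTER_CUBIC)
# full strip around mast: w4 top/bottom crops, w5 larger crops
t=np.hstack([k(a,266,90,100,70,4),k(b,266,120,100,70,4)]);u=np.hstack([k(a,266,290,100,75,4),k(b,266,350,100,75,4)])
cv2.imwrite("pics/c5.png",np.vstack([t,u]))
E
```

```text
[0.58129353 0.04279907 0.33449422] [-0.159 -0.185  1.912  0.155  1.063  1.156]
```

View pics/c5.png

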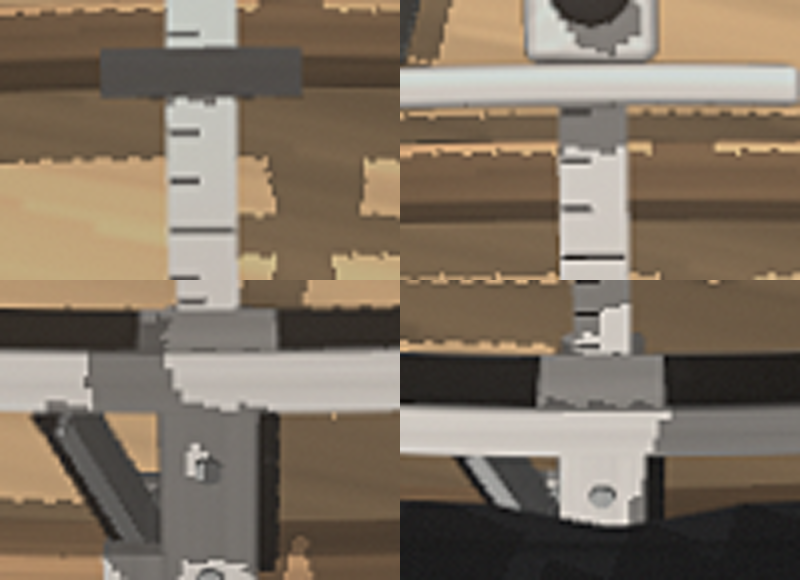

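```bash
python3 - <<'E'
from h import *
a,b=load("w4"),load("w5")
def prof(c,u,v0,v1): 
    g=c["img"][v0:v1,u-1:u+2].mean((1,2));return g
def subedge(c,u,v0,v1):
    g=prof(c,u,v0,v1);d=np.diff(g);i=np.argsort(-np.abs(d))[:6];return [(v0+int(k)+1,int(d[k])) for k in sorted(i)]
print("a",subedge(a,316,95,125)); print("b",subedge(b,314,150,260))
# clip blob in b
m=cv2.inRange(b["img"],(60,60,60),(100,100,100)); 
n,l,st,ce=cv2.connectedComponentsWithStats(m[150:260,260:380]);print([ (s[:5].tolist()) for s in st[1:] if s[4]>100],"offset 260,150")
m=cv2.inRange(a["img"],(60,60,60),(100,100,100)); 
n,l,st,ce=cv2.connectedComponentsWithStats(m[95:130,260:380]);print([ (s[:5].tolist()) for s in st[1:] if s[4]>100],"offset 260,95")
for c in(a,b):
  for z in range(0,1):
    for v in ((100,200,250) if c is a else (160,180,300)):
        r=c["img"][v,295:340].min(1); print(v,(np.where(r>110)[0]+295)[[0,-1]] if (r>110).any() else None)
L=[((316.5,297.5),(316.5,368.0)),((316.5,307.5),(316.5,382.3))]
for p,q in L: print("ledge",tri([ray(a,*p),ray(b,*q)]))
E
```

```text
a [(101, -32), (102, -89), (115, 43), (116, 43), (122, -21), (124, 25)]
b [(184, -95), (185, 153), (199, -115), (213, 64), (241, -103), (243, 86)]
[[31, 49, 48, 12, 556]] offset 260,150
[[31, 7, 51, 13, 636]] offset 260,95
100 [307 325]
200 [295 331]
250 [295 326]
160 [305 322]
180 [306 323]
300 [295 327]
ledge (array([0.50094221, 0.02992821, 0.12732021]), [np.float64(0.0007418603203678514), np.float64(0.0007418603203678427)])
ledge (array([0.49491096, 0.02827241, 0.15711545]), [np.float64(0.0007052860586518732), np.float64(0.0007052860586518523)])
```

```bash
python3 - <<'E'
from h import *
a,b=load("w4"),load("w5")
def ctr(c,us): return np.mean(us)
K,e=tri([ray(a,316.5,115.0),ray(b,314.3,212.0)]);print("clip",K,e)
K2=[tri([ray(a,316.5,va),ray(b,314.3,vb)])[0] for va,vb in((102,198.9),)];print("clip up",K2)
def mast(c,vs):
    o=[]
    for v in vs:
        r=c["img"][v,290:345].astype(int);g=np.abs(np.diff(r[:,0]+r[:,2]*0));
        br=np.where((r.min(1)>140)&(np.ptp(r,axis=1)<30))[0]
        if len(br)>10: o.append((290+(br[0]+br[-1])/2,v,br[-1]-br[0]+1))
    return o
for c,vs in((a,range(118,290,10)),(b,range(218,350,10))):
    m=mast(c,vs);print([x for x in m])
n=np.array([-np.sin(np.radians(22))*.978,-np.sin(np.radians(22))*.208,np.cos(np.radians(22))])
for c,q,s in((a,(316.5,297.5),2),(a,(316.5,307.5),29),(b,(316.5,368),2),(b,(316.5,382.3),29),(a,(316.5,115),1),(b,(314.3,212),1)):
    p=onpl(c,*q,K+n*(s-1)*1e-3,n);print(s,p.round(4),"dist along mast to clip", (K-p)@np.array([.907,.193,.375]))
E
```

```text
clip [0.64467591 0.06011474 0.18755339] [np.float64(0.0002095531194212724), np.float64(0.00020955311942128966)]
clip up [array([0.65524188, 0.0623125 , 0.18954392])]
[(np.float64(315.5), 118, np.int64(18)), (np.float64(316.0), 128, np.int64(17)), (np.float64(316.0), 138, np.int64(17)), (np.float64(316.0), 148, np.int64(17)), (np.float64(316.0), 158, np.int64(17)), (np.float64(316.0), 168, np.int64(17)), (np.float64(316.0), 178, np.int64(17)), (np.float64(316.5), 188, np.int64(16)), (np.float64(316.5), 198, np.int64(16)), (np.float64(316.5), 218, np.int64(16)), (np.float64(316.5), 228, np.int64(16)), (np.float64(316.5), 238, np.int64(16)), (np.float64(317.0), 248, np.int64(15)), (np.float64(317.5), 258, np.int64(16)), (np.float64(317.5), 268, np.int64(16)), (np.float64(317.5), 278, np.int64(16)), (np.float64(317.0), 288, np.int64(15))]
[(np.float64(314.5), 218, np.int64(16)), (np.float64(314.5), 228, np.int64(16)), (np.float64(314.5), 238, np.int64(16)), (np.float64(314.5), 248, np.int64(16)), (np.float64(314.5), 258, np.int64(16)), (np.float64(315.0), 268, np.int64(15)), (np.float64(315.0), 278, np.int64(15)), (np.float64(315.0), 288, np.int64(15)), (np.float64(315.0), 298, np.int64(15))]
2 [0.5009 0.0307 0.1294] dist along mast to clip 0.1578936865848753
29 [0.4946 0.029  0.1558] dist along mast to clip 0.1539904370505582
2 [0.5017 0.0293 0.1295] dist along mast to clip 0.15740360948198304
29 [0.4947 0.0275 0.1557] dist along mast to clip 0.1542964144109551
1 [0.6447 0.0599 0.1876] dist along mast to clip 4.889038665378802e-06
1 [0.6446 0.0603 0.1876] dist along mast to clip -4.182378300615436e-06
```

Travel to the marker is about 156 mm, inside the stated 80–160. The mast azimuth is 11.8° and the slope is about 21.8°, which fits the text. Next I go to a hover over the rest, square to the mast.

move_arm(plan=[-28, -4.6, -29, 0, 0, 0, 85.4, -28, -4.6, -29, 0, 0, 0, 85.4, -28, -4.6, -29, 0, 0, 0, 85.4, -28, -4.6, -29, 0, 0, 0, 85.4, -28, -4.6, -29, 0, 0, 0, 85.4, 0, 0, 0, 0, 0, 0, 85.4, 0, 0, 0, 0, 0, 0, 85.4])

```text
time: 7.3
eef_pos: [0.4406, 0.0198, 0.1902]
tcp_rot: [0.977, 0.099, 0.189, -0.021]
contact_force: [0.9, -0.0, 0.9]
opening: 0.999
finger_force: 0.0
```

```bash
cat >> h.py <<'E'
O=np.array([.5035,.0304,.1283]);a_=np.radians(11.8);t_=np.radians(22)
m=np.array([np.cos(t_)*np.cos(a_),np.cos(t_)*np.sin(a_),np.sin(t_)]);l=np.array([-np.sin(a_),np.cos(a_),0]);n=np.cross(m,l)
B=np.array([m,l,n])
def where():
    s=ctrl.get_state();Rm=R.from_quat(s["tcp_rot"]).as_matrix()
    print("rest-frame TCP mm",(B@(s["eef_pos"]-O)*1e3).round(1),"err rotvec deg",np.degrees(R.from_matrix(np.array([m,-l,-n]).T@Rm.T).as_rotvec()).round(2),"F m,l,n",(B@s["contact_force"]).round(1),"q",s["qpos"].round(2),"open",round(s["opening"]*85.4,1),"ff",round(float(s["finger_force"]),1),"t",s["time"])
    return s
E
python3 - <<'E'
from h import *
where();d=shot("wrist");save(d,"w6")
print("expected px: O",proj(d,O),"grip",proj(d,O-.025*m),"pad top",proj(d,O-.025*m-.015*l+.017*n))
E
```

```text
rest-frame TCP mm [-35.9   2.5  81.3] err rotvec deg [-0.15 -0.08  0.16] F m,l,n [ 1.2 -0.2  0.5] q [-0.29 -0.46  2.38  0.23  0.89  0.96] open 85.3 ff 0.0 t 7.3
expected px: O [322.72855843 191.31453298] grip [322.76129759 230.79608624] pad top [348.62800124 238.46282644]
```

View pics/w6.png

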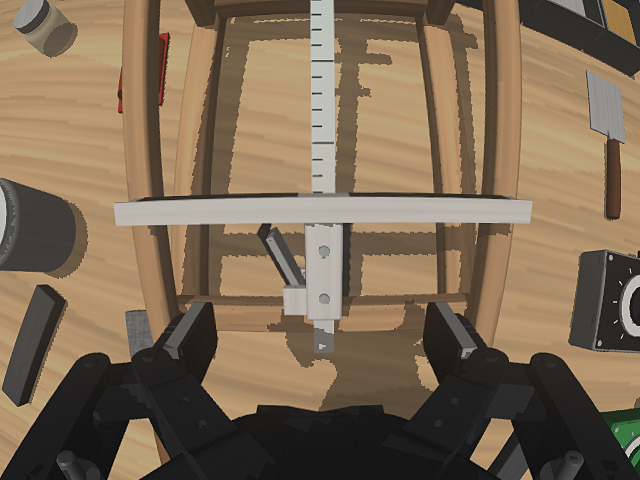

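The view shows the rest centred at u≈323 as predicted, the lever tip at (262,233), the pad at u≈346, and both fingers down-mast of the ledge and outside the lever. A quick check of lever height, ledge lower edge and block centre follows.

```bash
python3 - <<'E'
from h import *
d=load("w6")
f=lambda u,v,z:(B@(onpl(d,u,v,O+n*z*1e-3,n)-O)*1e3).round(1)
for z in(0,8,13,18): print(z,"lever tip",f(260,234,z),f(270,224,z))
print("block low corners z23",f(307,318,23),f(342,320,23),"ledge low edge z29",f(322,222,29),"top edge z29",f(322,197,29), "ledge ends z29",f(115,214,29),f(531,211,29))
E
```

```text
0 lever tip [-27.   39.7  -0. ] [-20.5  33.1  -0. ]
8 lever tip [-24.7  38.4   8. ] [-18.4  31.9   8. ]
13 lever tip [-23.3  37.5  13. ] [-17.2  31.2  13. ]
18 lever tip [-21.9  36.6  18. ] [-15.9  30.5  18. ]
block low corners z23 [-74.1   9.8  23. ] [-75.6 -11.7  23. ] ledge low edge z29 [-12.1   0.6  29. ] top edge z29 [ 1.6  0.5 29. ] ledge ends z29 [ -5.7 124.7  29. ] [  -4.3 -125.3   29. ]
```

The frame fits within about 1 mm (block end -75, ledge low edge -12, ends ±125). Descend 99 mm along the normal.

move_arm(plan=[9.1, 1.9, -23, 0, 0, 0, 85.4, 9.1, 1.9, -23, 0, 0, 0, 85.4, 9.1, 1.9, -23, 0, 0, 0, 85.4, 9.1, 1.9, -23, 0, 0, 0, 85.4, 0, 0, 0, 0, 0, 0, 85.4, 0, 0, 0, 0, 0, 0, 85.4], newtons=60)

```text
time: 7.95
eef_pos: [0.4796, 0.0272, 0.1006]
tcp_rot: [0.976, 0.1, 0.191, -0.02]
contact_force: [0.4, -0.0, -0.2]
opening: 1.001
finger_force: 0.0
```

```bash
python3 -c "
from h import *
where()"
```

```text
rest-frame TCP mm [-32.7   1.8 -16.7] err rotvec deg [-0.11  0.07  0.06] F m,l,n [ 0.3 -0.1 -0.3] q [-0.24 -0.19  2.37  0.28  0.63  0.92] open 85.5 ff 0.0 t 7.95
```

move_arm(plan=[5.4, 1.1, 2.2, 0, 0, 0, 85.4, 9.1, 1.9, 3.7, 0, 0, 0, 85.4, 9.1, 1.9, 3.7, 0, 0, 0, 85.4, 9.1, 1.9, 3.7, 0, 0, 0, 85.4, 0, 0, 0, 0, 0, 0, 85.4])

```text
time: 8.45
eef_pos: [0.5124, 0.0343, 0.1138]
tcp_rot: [0.976, 0.1, 0.191, -0.02]
contact_force: [-2.2, -1.4, 0.7]
opening: 0.998
finger_force: 1.1
```

```bash
cat >> h.py <<'E'
def ledge(d):
    # upper edge at z=29 near u of the ledge middle: brightness drop going up-mast, off the mast
    out=[]
    for y in(-50,-40,40,50,60):
        best=None
        xs=np.arange(-40,200,.25)
        g=[]
        for x in xs:
            u,v=proj(d,O+B.T@np.array([x,y,29])*1e-3)
            g.append(cv2.getRectSubPix(d["img"].max(2).astype(np.uint8),(1,1),(float(u),float(v)))[0,0] if 0<u<639 and 0<v<479 else 0)
        out.append((xs,np.array(g,int)))
    return out
E
python3 - <<'E'
from h import *
s=where();d=shot("wrist");save(d,"w7")
cv2.imwrite("pics/w7.png",d["img"])
E
```

```text
rest-frame TCP mm [  3.4   2.  -17.1] err rotvec deg [-0.11  0.14  0.08] F m,l,n [-2.  -0.9  1.6] q [-0.21 -0.13  2.29  0.26  0.64  0.98] open 85.2 ff 1.1 t 8.45
```

View pics/w7.png

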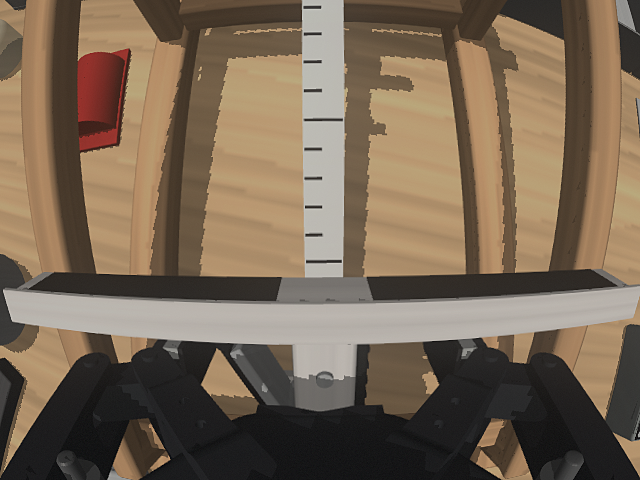

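The rest has lifted. The ledge's foot edge is at v≈277 and its upper edge at v≈302, with the mast at u≈323. The lever is still open, inside the left finger.

```bash
python3 - <<'E'
from h import *
d=load("w7")
f=lambda u,v,z:(B@(onpl(d,u,v,O+n*z*1e-3,n)-O)*1e3).round(1)
g=d["img"].max(2).astype(int)
print(g[262:312,323].tolist()); print(g[265:312,260].tolist())
print(f(323,276.5,2),f(323,302,29), f(323,342,29))
K=np.array([.6447,.0601,.1876]);print("clip",B@(K-O)*1e3)
E
```

```text
[57, 159, 194, 188, 188, 187, 188, 187, 188, 187, 188, 188, 188, 189, 195, 133, 117, 118, 118, 118, 119, 119, 118, 118, 117, 119, 120, 122, 121, 124, 124, 125, 125, 125, 124, 125, 123, 123, 122, 118, 113, 126, 168, 186, 183, 184, 186, 185, 185, 185]
[175, 175, 178, 180, 180, 179, 178, 178, 178, 179, 186, 169, 56, 44, 51, 50, 51, 51, 50, 50, 53, 50, 50, 50, 51, 51, 50, 48, 51, 51, 50, 50, 49, 48, 44, 52, 119, 116, 123, 175, 186, 184, 185, 185, 186, 185, 185]
[24.6 -0.   2. ] [27.6  0.2 29. ] [13.8  0.1 29. ]
clip [155.99716594   0.19751893   0.93016405]
```

move_arm(plan=[9.1, 1.9, 3.7, 0, 0, 0, 85.4, 16.8, 3.5, 6.9, 0, 0, 0, 85.4, 16.8, 3.5, 6.9, 0, 0, 0, 85.4, 16.8, 3.5, 6.9, 0, 0, 0, 85.4, 16.8, 3.5, 6.9, 0, 0, 0, 85.4, 16.8, 3.5, 6.9, 0, 0, 0, 85.4, 9.1, 1.9, 3.7, 0, 0, 0, 85.4, 4.5, 0.9, 1.9, 0, 0, 0, 85.4, 0, 0, 0, 0, 0, 0, 85.4, 0, 0, 0, 0, 0, 0, 85.4])

```text
time: 9.5
eef_pos: [0.6168, 0.0564, 0.1557]
tcp_rot: [0.977, 0.1, 0.189, -0.021]
contact_force: [-3.3, 0.4, -0.3]
opening: 1.002
finger_force: 1.1
```

```bash
python3 - <<'E'
from h import *
s=where();d=shot("wrist");save(d,"w8")
f=lambda u,v,z:(B@(onpl(d,u,v,O+n*z*1e-3,n)-O)*1e3).round(1)
g=d["img"].max(2).astype(int)
for u in(315,320,326): print(u,list(enumerate(g[200:310,u].tolist(),200))[::1] if u==320 else "")
for v in (250,260,265,270,277,302): print(v,f(320,v,1))
E
```

```text
rest-frame TCP mm [118.    2.3 -18.1] err rotvec deg [-0.15 -0.06  0.11] F m,l,n [-3.   1.1  0.9] q [-0.12  0.06  2.02  0.19  0.71  1.12] open 85.6 ff 1.1 t 9.5
315 
320 [(200, 52), (201, 84), (202, 88), (203, 89), (204, 88), (205, 88), (206, 89), (207, 87), (208, 89), (209, 89), (210, 89), (211, 86), (212, 86), (213, 86), (214, 86), (215, 85), (216, 87), (217, 86), (218, 86), (219, 86), (220, 87), (221, 86), (222, 85), (223, 88), (224, 88), (225, 89), (226, 87), (227, 87), (228, 82), (229, 126), (230, 122), (231, 192), (232, 220), (233, 215), (234, 214), (235, 214), (236, 214), (237, 213), (238, 213), (239, 213), (240, 213), (241, 213), (242, 214), (243, 214), (244, 214), (245, 223), (246, 191), (247, 60), (248, 37), (249, 87), (250, 235), (251, 217), (252, 213), (253, 213), (254, 213), (255, 213), (256, 214), (257, 213), (258, 213), (259, 213), (260, 213), (261, 214), (262, 213), (263, 213), (264, 212), (265, 212), (266, 212), (267, 213), (268, 213), (269, 212), (270, 213), (271, 219), (272, 201), (273, 103), (274, 39), (275, 61), (276, 179), (277, 226), (278, 182), (279, 140), (280, 134), (281, 137), (282, 136), (283, 135), (284, 136), (285, 136), (286, 135), (287, 135), (288, 138), (289, 139), (290, 140), (291, 140), (292, 142), (293, 142), (294, 143), (295, 144), (296, 143), (297, 144), (298, 144), (299, 143), (300, 141), (301, 141), (302, 134), (303, 127), (304, 134), (305, 139), (306, 198), (307, 215), (308, 212), (309, 213)]
326 
250 [149.4   1.4   1. ]
260 [145.6   1.4   1. ]
265 [143.7   1.4   1. ]
270 [141.8   1.4   1. ]
277 [139.1   1.4   1. ]
302 [129.1   1.4   1. ]
```

View pics/w8.png

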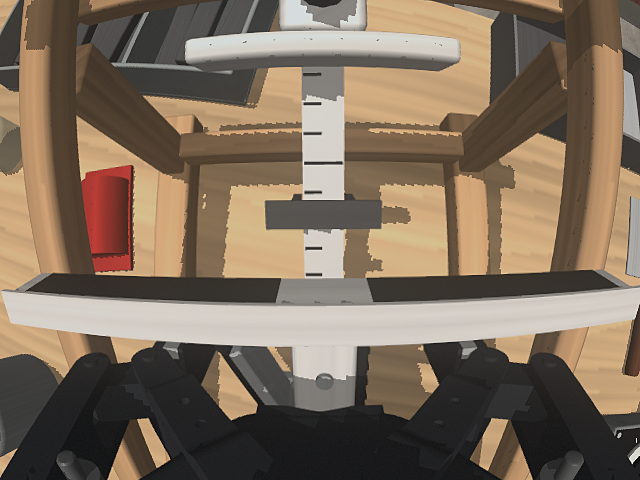

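The view shows the clip at v 200–230, the ledge foot at v 278, and mast ticks (10 mm apart) at v 247.5 and 274.5. The gap is about 16–17 mm, and the lever is still open. I push 15 mm more and check.

move_arm(plan=[6.8, 1.4, 2.8, 0, 0, 0, 85.4, 4.5, 0.9, 1.9, 0, 0, 0, 85.4, 2.3, 0.5, 0.9, 0, 0, 0, 85.4, 0, 0, 0, 0, 0, 0, 85.4, 0, 0, 0, 0, 0, 0, 85.4])

```text
time: 10.05
eef_pos: [0.6309, 0.0591, 0.1615]
tcp_rot: [0.977, 0.1, 0.19, -0.021]
contact_force: [-2.4, 0.5, -2.1]
opening: 1.0
finger_force: 1.1
```

```bash
python3 - <<'E'
from h import *
s=where();d=shot("wrist");save(d,"w9")
g=d["img"].max(2).astype(int)
print(list(enumerate(g[232:310,320].tolist(),232)))
f=lambda u,v,z:(B@(onpl(d,u,v,O+n*z*1e-3,n)-O)*1e3).round(1)
r=d["img"][255,240:400].max(1);print(r.tolist())
E
```

```text
rest-frame TCP mm [133.5   2.1 -18.1] err rotvec deg [-0.13 -0.01  0.11] F m,l,n [-2.9  1.  -1.1] q [-0.11  0.08  1.98  0.18  0.72  1.14] open 85.4 ff 1.1 t 10.05
[(232, 214), (233, 221), (234, 187), (235, 18), (236, 38), (237, 95), (238, 228), (239, 216), (240, 213), (241, 215), (242, 227), (243, 148), (244, 64), (245, 88), (246, 88), (247, 88), (248, 89), (249, 88), (250, 87), (251, 88), (252, 88), (253, 86), (254, 87), (255, 86), (256, 85), (257, 86), (258, 87), (259, 85), (260, 85), (261, 86), (262, 85), (263, 86), (264, 86), (265, 87), (266, 86), (267, 88), (268, 87), (269, 86), (270, 88), (271, 106), (272, 163), (273, 222), (274, 214), (275, 211), (276, 212), (277, 217), (278, 179), (279, 139), (280, 132), (281, 136), (282, 135), (283, 134), (284, 135), (285, 135), (286, 135), (287, 134), (288, 136), (289, 137), (290, 139), (291, 140), (292, 141), (293, 142), (294, 143), (295, 143), (296, 143), (297, 142), (298, 142), (299, 142), (300, 140), (301, 139), (302, 136), (303, 125), (304, 131), (305, 141), (306, 220), (307, 212), (308, 211), (309, 213)]
[213, 213, 213, 212, 212, 213, 213, 213, 213, 213, 213, 213, 213, 213, 213, 214, 213, 213, 213, 213, 213, 213, 213, 213, 216, 228, 127, 84, 85, 87, 87, 87, 88, 87, 88, 88, 87, 87, 87, 88, 87, 87, 88, 87, 88, 87, 88, 87, 88, 86, 86, 87, 87, 87, 87, 87, 87, 87, 87, 86, 86, 87, 87, 86, 86, 87, 87, 87, 86, 86, 87, 88, 86, 86, 87, 86, 87, 84, 85, 86, 86, 86, 85, 86, 86, 86, 86, 86, 85, 86, 87, 84, 87, 85, 86, 87, 84, 86, 86, 85, 85, 85, 85, 84, 85, 85, 85, 85, 84, 85, 85, 84, 85, 86, 84, 85, 85, 84, 85, 84, 84, 85, 85, 84, 83, 85, 85, 85, 84, 86, 85, 85, 84, 85, 85, 86, 83, 80, 92, 178, 222, 214, 213, 212, 212, 213, 213, 213, 213, 213, 213, 213, 213, 213, 213, 214, 213, 213, 213, 213]
```

Within about 1–2 mm now. I nudge 1 mm, hold for step 2, then start closing part-way.

move_arm(plan=[0.9, 0.2, 0.4, 0, 0, 0, 85.4, 0, 0, 0, 0, 0, 0, 85.4, 0, 0, 0, 0, 0, 0, 85.4, 0, 0, 0, 0, 0, 0, 85.4, 0, 0, 0, 0, 0, 0, 85.4, 0, 0, 0, 0, 0, 0, 66, 0, 0, 0, 0, 0, 0, 66, 0, 0, 0, 0, 0, 0, 66, 0, 0, 0, 0, 0, 0, 66], newtons=60)

```text
time: 11.0
eef_pos: [0.6316, 0.0611, 0.1629]
tcp_rot: [0.976, 0.1, 0.19, -0.022]
contact_force: [-5.3, 5.5, 1.9]
opening: 0.772
finger_force: 5.0
```

```bash
python3 - <<'E'
from h import *
s=where();d=shot("wrist");save(d,"w10")
g=d["img"].max(2).astype(int)
print(list(enumerate(g[264:310,320].tolist(),264)))
E
```

```text
rest-frame TCP mm [135.    3.9 -17.2] err rotvec deg [-0.31 -0.04  0.07] F m,l,n [-3.   6.4  3.3] q [-0.11  0.08  1.98  0.18  0.72  1.14] open 66.0 ff 5.0 t 11.0
[(264, 87), (265, 88), (266, 87), (267, 88), (268, 87), (269, 88), (270, 88), (271, 88), (272, 87), (273, 85), (274, 132), (275, 232), (276, 225), (277, 180), (278, 139), (279, 137), (280, 139), (281, 139), (282, 138), (283, 138), (284, 138), (285, 139), (286, 138), (287, 141), (288, 141), (289, 142), (290, 144), (291, 145), (292, 145), (293, 147), (294, 148), (295, 147), (296, 147), (297, 146), (298, 145), (299, 144), (300, 144), (301, 142), (302, 135), (303, 136), (304, 166), (305, 223), (306, 217), (307, 216), (308, 217), (309, 216)]
```

move_arm(plan=[0, 0, 0, 0, 0, 0, 50, 0, 0, 0, 0, 0, 0, 50, 0, 0, 0, 0, 0, 0, 50, 0, 0, 0, 0, 0, 0, 20, 0, 0, 0, 0, 0, 0, 20, 0, 0, 0, 0, 0, 0, 20, 0, 0, 0, 0, 0, 0, 20, 0, 0, 0, 0, 0, 0, 20, 0, 0, 0, 0, 0, 0, 20])

```text
time: 11.95
eef_pos: [0.634, 0.06, 0.1664]
tcp_rot: [0.976, 0.099, 0.193, -0.021]
contact_force: [-7.6, -0.2, 8.2]
opening: 0.375
finger_force: 60.5
```

```bash
python3 - <<'E'
from h import *
s=where();d=shot("wrist");save(d,"w11");save(shot("side"),"side2")
g=d["img"].max(2).astype(int)
print(list(enumerate(g[264:310,320].tolist(),264)))
E
```

```text
rest-frame TCP mm [138.4   2.3 -14.8] err rotvec deg [-0.25  0.4   0.17] F m,l,n [-3.8  1.4 10.4] q [-0.11  0.08  1.97  0.18  0.72  1.14] open 32.0 ff 60.5 t 11.95
[(264, 91), (265, 89), (266, 90), (267, 90), (268, 89), (269, 89), (270, 90), (271, 89), (272, 86), (273, 103), (274, 149), (275, 143), (276, 141), (277, 141), (278, 141), (279, 142), (280, 141), (281, 140), (282, 140), (283, 142), (284, 144), (285, 145), (286, 146), (287, 147), (288, 147), (289, 150), (290, 149), (291, 149), (292, 151), (293, 148), (294, 144), (295, 145), (296, 141), (297, 134), (298, 158), (299, 204), (300, 221), (301, 219), (302, 218), (303, 219), (304, 219), (305, 219), (306, 219), (307, 219), (308, 219), (309, 221)]
```

View pics/w11.png

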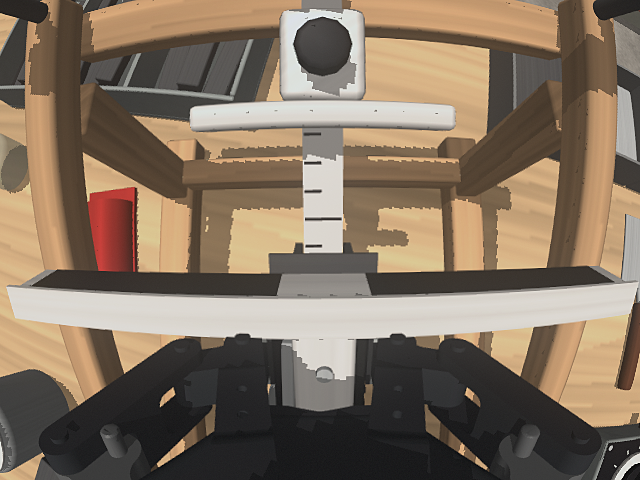

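The ledge has crept up while clamping: it now covers part of the clip, whose visible part is v 253–273. I quantify this from all visible edges.

```bash
python3 - <<'E'
from h import *
def edges(d,us,v0,v1):
    g=d["img"].max(2).astype(float);o=[]
    for u in us:
        p=g[v0:v1,u-1:u+2].mean(1);e=np.diff(p);o.append([(v0+i+1,int(e[i])) for i in range(len(e)) if abs(e[i])>25])
    return o
for nme in("w8","w9","w11"):
    d=load(nme);f=lambda u,v,z:(B@(onpl(d,u,v,O+n*z*1e-3,n)-O)*1e3)[0].round(1)
    print(nme)
    for u in(285,320,365): print(u,edges(d,[u],195,350))
    F={"w8":(201,230,278,305,343),"w9":(243.5,271.5,278.3,305.3,343),"w11":(253,None,273.3,298.5,338)}[nme]
    print("clip hi",f(320,F[0],1),"lo",F[1] and f(320,F[1],1),"foot",f(320,F[2],2),"top29",f(320,F[3],29),"low29",f(320,F[4],29))
E
```

```text
w8
285 [[(200, -119), (201, -29), (229, 93), (230, 42), (278, -43), (279, -40), (306, 48), (346, -28), (347, -67)]]
320 [[(200, -181), (201, 33), (229, 43), (231, 70), (232, 28), (246, -32), (247, -132), (249, 49), (250, 148), (273, -99), (274, -65), (276, 119), (277, 48), (278, -43), (279, -42), (306, 58)]]
365 [[(200, -36), (229, 41), (278, -48), (305, 47), (306, 42), (346, -92), (347, -54)]]
clip hi 166.9 lo 156.7 foot 139.1 top29 141.9 low29 128.9
w9
285 [[(202, 78), (243, -68), (244, -78), (271, 90), (272, 54), (278, -43), (279, -40), (306, 49), (346, -29), (347, -73)]]
320 [[(206, -58), (207, -108), (209, 101), (210, 89), (234, -27), (235, -128), (237, 38), (238, 108), (243, -79), (244, -82), (272, 57), (273, 59), (278, -39), (279, -38), (306, 78)]]
365 [[(243, -37), (305, 44), (306, 32), (345, -25), (346, -92), (347, -54)]]
clip hi 167.3 lo 156.7 foot 154.5 top29 157.3 low29 144.3
w11
285 [[(208, 44), (209, 51), (253, -134), (254, -29), (274, 31), (298, 33), (299, 43), (339, -64), (340, -47), (343, 42), (345, -63)]]
320 [[(217, -66), (218, -83), (219, -40), (220, 93), (221, 71), (244, -62), (245, -128), (247, 85), (248, 80), (252, -31), (253, -102), (274, 46), (298, 29), (299, 43), (339, -80), (340, 79)]]
365 [[(252, -45), (253, -31), (295, -31), (298, 88), (338, -39), (339, -150)]]
clip hi 167.3 lo None foot 159.8 top29 162.3 low29 148.6
```

The ledge sits about +3 to +4.5 mm above the marker edge, too near the 5 mm limit. Keeping the grip, I ease it down the mast and watch the motion.

move_arm(plan=[-1.8, -0.4, -0.7, 0, 0, 0, 20, -1.8, -0.4, -0.7, 0, 0, 0, 20, 0, 0, 0, 0, 0, 0, 20, 0, 0, 0, 0, 0, 0, 20])

```text
time: 12.45
eef_pos: [0.6306, 0.0593, 0.165]
tcp_rot: [0.976, 0.099, 0.194, -0.021]
contact_force: [-7.2, 0.1, 7.8]
opening: 0.376
finger_force: 60.6
```

```bash
cat > chk.py <<'E'
from h import *
where();d=shot("wrist");g=d["img"].max(2).astype(float)
f=lambda u,v,z:(B@(onpl(d,u,v,O+n*z*1e-3,n)-O)*1e3)[0].round(1)
for u in(285,355):
    p=g[225:350,u-1:u+2].mean(1);e=np.diff(p);print(u,[(225+i+1,int(e[i])) for i in range(len(e)) if abs(e[i])>25])
E
python3 chk.py
```

```text
rest-frame TCP mm [134.6   2.3 -14.8] err rotvec deg [-0.26  0.42  0.17] F m,l,n [-3.6  1.5  9.8] q [-0.12  0.08  1.98  0.19  0.72  1.14] open 32.1 ff 60.6 t 12.45
285 [(243, -78), (244, -85), (270, 109), (271, 40), (274, -61), (298, 33), (299, 45), (339, -104), (340, -29), (343, 34), (344, 40), (347, -71)]
355 [(242, -30), (243, -33), (270, 25), (298, 77), (339, -79)]
```

The rest moved 3.8 mm with the grip and now sits about 0 ± 1 mm from the marker edge. Next I check numerically that the lever lies flat, using the strip between ledge and gripper, and that the position is steady.

```bash
python3 - <<'E'
from h import *
s=where();d=shot("wrist");save(d,"w12")
xr=(s["eef_pos"]-O)@m; print("tcp x",xr*1e3)
base=O+m*.156
for v in(350,360,370,380,390,400):
    r=d["img"][v,262:386].astype(int);print(v,[int(x.max()) for x in r[::2]])
for nm,x,y,z in(("block+ z23",-30,11,23),("block- z23",-30,-11,23),("lever outer shut z13",-30,17,13),("grip outer z13",-36,20,13),("pad outer z17",-30,-15,17),("lever grip low end",-54,20,13),("hinge",-62,14,13)):
    print(nm,proj(d,base+B.T@np.array([x,y,z])*1e-3).round(1))
E
```

```text
rest-frame TCP mm [134.6   2.3 -14.8] err rotvec deg [-0.26  0.42  0.17] F m,l,n [-3.   2.1 10.1] q [-0.12  0.08  1.98  0.19  0.72  1.14] open 31.9 ff 61.4 t 12.5
tcp x 134.585146840902
350 [52, 46, 46, 50, 51, 49, 47, 46, 49, 40, 105, 108, 107, 106, 107, 131, 208, 217, 221, 219, 220, 220, 220, 219, 219, 218, 218, 219, 219, 218, 218, 218, 219, 218, 217, 216, 217, 220, 221, 220, 220, 220, 218, 217, 218, 203, 178, 48, 57, 60, 59, 58, 50, 60, 67, 61, 50, 55, 54, 54, 51, 54]
360 [48, 41, 42, 47, 47, 48, 42, 46, 44, 38, 105, 107, 105, 105, 105, 93, 125, 130, 135, 134, 132, 123, 186, 220, 219, 218, 218, 218, 219, 218, 218, 218, 217, 218, 216, 216, 218, 219, 221, 220, 220, 219, 218, 216, 217, 197, 167, 44, 57, 56, 55, 53, 45, 63, 63, 50, 47, 50, 50, 51, 49, 51]
370 [45, 46, 38, 37, 45, 45, 37, 39, 41, 33, 107, 106, 104, 104, 104, 99, 122, 128, 136, 134, 134, 135, 135, 133, 155, 213, 227, 104, 112, 155, 186, 179, 179, 152, 89, 94, 149, 221, 220, 220, 220, 219, 218, 217, 216, 191, 139, 46, 55, 53, 54, 49, 49, 59, 62, 42, 43, 48, 47, 48, 48, 46]
380 [42, 41, 38, 73, 57, 38, 38, 37, 38, 32, 109
[... 315 characters left out ...]
90, 124, 130, 134, 132, 132, 135, 133, 133, 132, 132, 133, 133, 132, 131, 132, 132, 133, 131, 131, 132, 133, 134, 135, 134, 133, 130, 131, 128, 122, 39, 38, 39, 37, 38, 30, 114, 115, 116, 80, 39, 42, 42, 41, 41, 40]
400 [37, 36, 37, 46, 77, 75, 79, 35, 31, 28, 78, 104, 103, 100, 100, 100, 79, 122, 128, 133, 131, 132, 134, 133, 133, 132, 131, 133, 132, 132, 131, 132, 131, 131, 129, 130, 132, 134, 134, 134, 134, 133, 130, 130, 126, 117, 23, 33, 36, 36, 32, 77, 121, 119, 122, 36, 40, 40, 40, 41, 40, 38]
block+ z23 [292.6 374. ]
block- z23 [355.4 373.8]
lever outer shut z13 [278.3 357.9]
grip outer z13 [271.5 370.4]
pad outer z17 [365.  363.8]
lever grip low end [274.5 405. ]
hinge [290.1 419.1]
```

The lever band (u 282–293) runs parallel to the block and flush with it, so it is shut. I hold briefly to check for drift.

move_arm(plan=[0, 0, 0, 0, 0, 0, 20, 0, 0, 0, 0, 0, 0, 20, 0, 0, 0, 0, 0, 0, 20, 0, 0, 0, 0, 0, 0, 20, 0, 0, 0, 0, 0, 0, 20, 0, 0, 0, 0, 0, 0, 20, 0, 0, 0, 0, 0, 0, 20, 0, 0, 0, 0, 0, 0, 20])

```text
time: 13.35
eef_pos: [0.6305, 0.0593, 0.165]
tcp_rot: [0.976, 0.099, 0.194, -0.021]
contact_force: [-6.3, 2.2, 8.0]
opening: 0.377
finger_force: 61.1
```

```bash
python3 chk.py
```

```text
rest-frame TCP mm [134.5   2.3 -14.8] err rotvec deg [-0.26  0.41  0.17] F m,l,n [-2.3  3.4  9.5] q [-0.12  0.08  1.98  0.19  0.72  1.14] open 32.2 ff 61.1 t 13.35
285 [(243, -77), (244, -49), (270, 92), (271, 32), (274, -60), (298, 32), (299, 45), (339, -90), (340, -44), (343, 34), (344, 40), (347, -71)]
355 [(242, -44), (294, -29), (298, 73), (339, -79)]
```

Position is steady, so I hand in.

```bash
python3 -c "
from plant import order
print(order.sign_off())"
```

```text
the job is handed in; nothing more can be done
None
```

I handed the job in with the dial on the wedge, the ledge about level with the clip's lower edge (within about 1 mm), and the lever shut and held at about 60 N; no verdict came back, and I viewed 12 pictures against your limit of 10.

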